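Press a carver's handle home in the sprung drilling jig and hold it

ROBOT

A 6-joint arm with a two-finger parallel gripper is mounted at the origin on the work surface; the furniture and walls round the work are solid. World frame = base frame: x ahead of the robot, y to its left, z up, the work surface at z = 0. Lengths are in m, angles in degrees, forces in N, time in s.
With the tool pointing down it reaches from about 0.425 to 0.95 m from the base axis. Payload 14.7 kg.
Tool frame: the origin (TCP) lies at the very end of the fingers, on their centre line; the grasp point (between the pads) lies 19 mm behind it; z points along the fingers, x is the direction in which the jaws open and shut, and the axes are right-handed (so a half turn about z gives the same grasp; the last joint's range is limited). The gripper opens to 85 mm and grips with 20 to 120 N. Pads are 22 mm wide; open, the fingers measure 114 mm over their backs; the gripper's body (76 mm by 85 mm) begins 54 mm behind the grasp point. The pads swing forward as they close: fully open they stand 13 mm farther back than shut.
Start: joints at [70.955, 27.513, 91.461, -0, 61.026, -2.67], TCP at [0.183, 0.624, 0.231] pointing down, gripper open.
Joint ranges: [-157.49, 157.49], [-46.99, 117.5], [13.45, 153.17], [-89.5, 269.5], [5.16, 153.95], [-167.48, 167.48]. Speed limits (degrees/s): [108.29, 108.29, 136.94, 172.46, 172.46, 172.46].

INTERFACE

Orientations are given as [roll, pitch, yaw] about the fixed x, y, z axes, in that order (R = Rz(yaw) Ry(pitch) Rx(roll)).
In Python, from station import bot gives the robot as it stands. The module is installed in compiled form; this text tells all that it offers.
- The arm moves only by the shell command python3 -m inch 'ROWS'. ROWS is JSON, a list of rows, each an object of numbers: "dx", "dy", "dz": the shift along the tool's x, y, z in cm; "rx", "ry", "rz": the turn, a rotation vector about the tool's x, y, z in degrees; "grip": the finger opening in cm, from 0 to 8.54. A call has 1 to 12 rows; each row is the pose to reach, as a shift and turn from the pose commanded when the call began, along the tool's axes at that moment; what a row does not reach only later rows make up. A row lasts 1/10 s, in which the tool goes at most 50 mm and 8.59 degrees, less where a joint would pass 70% of its speed; a pose out of reach is approached as far as the arm can. A call with a gripper value outside its range is refused whole. The fingers move at their own pace and stop on an object; the grip force is fixed at half the most. Time passes only in rows, so rows that repeat a pose let the fingers close. It gives the time, the measured TCP pose, the force and the opening at its end, in the units of the state.
- bot.state(): the state, without advancing time (a new reading comes with each control period).
- bot.get_image(name): name is "scene" or "top"; returns a dict with "img" (480x640x3 uint8, red, green, blue), "K" (3x3 intrinsics, pixels), "T" (4x4, takes a point from camera to world coordinates). Camera axes: x right, y down, z forward; pixel columns grow to the right and rows downward; lengths in m; the calibration is good to about 2 mm. A picture is of the moment at which its call begins. There is no depth.
- bot.job_done(): hands the job in, once; it reports no verdict.
The state is a dict: "time_s": time; "qpos": joint angles; "qd": joint speeds; "tau": joint torques, N m; "tool_pos": TCP position; "tool_rot": TCP orientation; "wrist_force": force on the tool from outside, world axes, zero at the start; "torque": the same for the moment, N m; "finger_gap": finger opening in m.
Only numpy, scipy, OpenCV 4.12 (cv2) and the standard library are available. Lean on these libraries where they do the work, as an engineer would, in place of code of your own. Each camera call takes 0.05 s, during which the arm holds its last target.

TASK

Take the turned wooden palm handle and set it upright, bulb end down, in the round metal drilling jig. Press it down against the red sprung plunger until it sits hard on the brass seat, without ramming it, and finish while still holding it pressed down there, ready for drilling: do not let go. Leave everything else on the bench, loose walnut blocks included, where it is.

Things in the scene. Friction and masses are not known exactly. Their poses are not given: they have to be found in the camera images.
- palm_handle: Loose red-brown turned wooden handle, about 50 g, 85 mm tall, standing upright. Origin: centre of its underside; z up its axis; round. Bulb at the bottom: radius 18 mm at the foot, 25 mm from 10 to 26 mm up, narrowing to 13.5 mm at 51 mm up. Straight neck above, radius 13 to 12 mm up to 78 mm, then rounded to 9 mm at 85 mm: the place to grip.
- jig: Drilling jig, fixed to the bench. Origin: centre of its underside; z up its axis. Dark flange (radius 40, 8 mm thick, two ears along y to 52 mm), then a bright steel collar, outer radius 34, inner radius 28 mm, open at its top 52 mm above the bench. Inside it the brass seat ring and in its middle the red plunger.
- seat_ring: Brass ring fixed in the jig's collar: the hard stop. Origin: on the jig's axis, 8 mm above the bench; its flat top lies 28 mm above the origin (36 mm above the bench); hole radius 11 mm. The foot of the handle rests on it when fully home.
- plunger_top (a point): Centre of the top of the red plunger (radius 9 mm), on the jig's axis; 48 mm above the bench when not pressed, 36 mm when the handle is fully home.
- plunger (a joint): Travel of the sprung plunger, m: 0 up, grows as it is pressed down; about 0.012 when the handle sits on the brass seat. The spring pushes up with 3 N at 0 and 9 N at 0.012; it lifts the handle again when let go. Any push beyond 9 N bears on the seat.
- block_a: Loose walnut block, 27x54x27 mm, bystander. Origin: centre of its underside.
- block_b: Loose walnut block, 29x52x24 mm, bystander. Origin: centre of its underside.

How it is judged (in metres and radians):
On the way, in this order (a step that is already met when the one before it is completed fails the run):
1. the handle is lifted clear of the bench (height (world z) of palm_handle above 0.05 m and contact force between the fingers and palm_handle above 1 N), for 0.1 s.
2. the handle is pressed home on the brass seat (value of joint plunger above 0.0105 m and contact force between palm_handle and seat_ring above 2 N and contact force between the fingers and palm_handle above 2 N and angle between palm_handle's own z axis and vertical below 0.15 rad and horizontal distance between palm_handle and jig below 0.006 m), for 0.3 s.
At the end, for the whole second after the job is handed in: The robot still holds the handle (fingers touch it with over 2 N), upright within 0.15 rad and within 6 mm of the jig's axis, plunger pressed more than 10.5 mm, handle bearing on the brass seat with over 2 N, at rest (all of step 2 and linear speed of palm_handle below 0.01 m/s); the arm keeps its last pose, push and grip.
It fails at once if the handle is rammed onto the seat (over 60 N) (contact force between palm_handle and seat_ring above 60 N).
It fails at once if a wood block is moved by more than 30 mm (distance of any of block_a, block_b from where it was at the start of the episode above 0.03 m).
It also fails if it takes over 35 s, if anything falls off the work surface, if the arm or the gripper's body presses on something with over 40 N, if the wrist force passes 120 N, or if a joint passes its speed limit or range.

## Working session

There is one attempt and no reset: what is moved stays moved. The work goes in short steps, Python scripts to look and compute and a shell command to move; the robot and the scene stay as the last step left them, time stands still between calls to the robot, and variables do not carry over. Pictures are saved under pics/ and viewed, and the job is handed in when it is done.

```bash
mkdir -p pics; python3 - <<'E'
from station import bot
import cv2,numpy as np
for n in ("scene","top"):
    d=bot.get_image(n); cv2.imwrite(f"pics/{n}0.png",d["img"][:,:,::-1]); np.savez(f"{n}0.npz",**d)
    print(n,d["K"].round(1).tolist(),d["T"].round(4).tolist())
print(bot.state())
E
```

```text
scene [[546.5, 0.0, 317.4], [0.0, 546.5, 239.7], [0.0, 0.0, 1.0]] [[0.7778, -0.3879, 0.4945, 0.0831], [-0.6285, -0.4799, 0.6121, -0.2372], [-0.0001, -0.7869, -0.6171, 0.6055], [0.0, 0.0, 0.0, 1.0]]
top [[480.7, 0.0, 319.6], [0.0, 480.7, 247.0], [0.0, 0.0, 1.0]] [[-0.0099, -0.9989, 0.0466, 0.4346], [-0.9999, 0.01, 0.0031, 0.2924], [-0.0035, -0.0466, -0.9989, 0.9275], [0.0, 0.0, 0.0, 1.0]]
{'time_s': 0.1, 'qpos': array([ 7.09573897e+01,  2.75462990e+01,  9.14913577e+01, -8.20857818e-04,
        6.10258092e+01, -2.67028496e+00]), 'qd': array([-0.02090953, -0.13947263, -0.0513415 ,  0.05999549,  0.03991744,
       -0.00407796]), 'tau': array([ 1.42334844e-03, -9.52253723e+01, -4.31042933e+01, -3.46588859e-04,
        5.21890644e-03,  2.15360222e-05]), 'tool_pos': array([0.18308435, 0.62328698, 0.23072823]), 'tool_rot': array([-1.79997760e+02,  6.34304248e-02,  7.36280739e+01]), 'wrist_force': array([ 0.22430608,  0.10925225, -0.33112164]), 'torque': array([ 0.03592231, -0.00280704, -0.08147361]), 'finger_gap': 0.08543324615284195}
```

View pics/scene0.png

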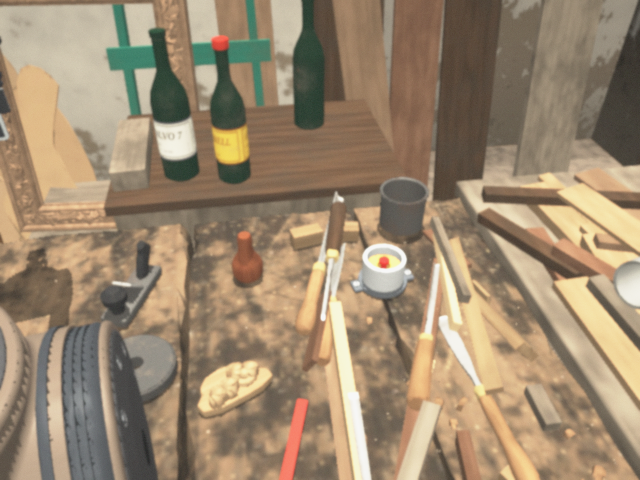

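View pics/top0.png

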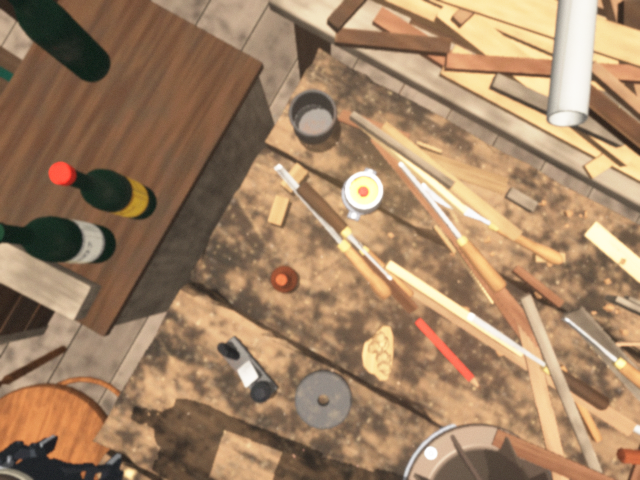

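The scene view shows the handle at about (247,262), with its top at (245,236), and the jig at about (384,270). The top view shows the handle at (285,278) and the jig at (363,192) with its red plunger. The blocks sit near (280,208) and (298,178) in the top view. I'll zoom in.

```bash
python3 - <<'E'
import cv2,numpy as np
t=cv2.imread("pics/top0.png");s=cv2.imread("pics/scene0.png")
a=cv2.resize(t[140:310,240:410],(600,600),interpolation=cv2.INTER_CUBIC)
cv2.imwrite("pics/topz.png",a)
cv2.imwrite("pics/scz.png",cv2.resize(s[180:310,220:420],(800,520),interpolation=cv2.INTER_CUBIC))
E
```

```text
(no output)
```

View pics/topz.png

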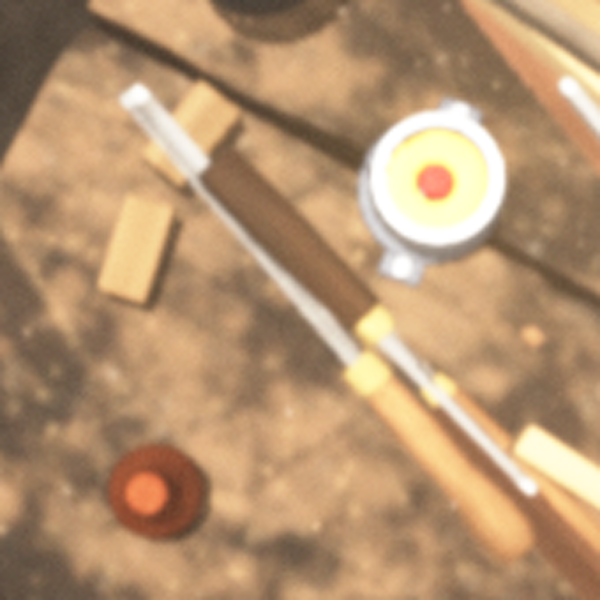

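View pics/scz.png

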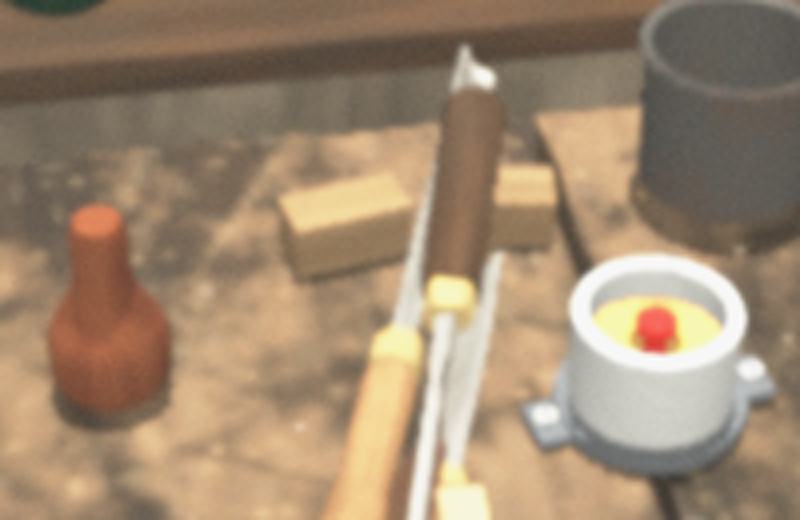

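```bash
cat > geo.py <<'E'
import numpy as np,cv2
def load(n): 
    d=np.load(n+"0.npz"); return d["K"],d["T"]
cams={n:load(n) for n in("scene","top")}
def ray(n,u,v):
    K,T=cams[n]; d=T[:3,:3]@np.linalg.solve(K,[u,v,1]); return T[:3,3],d
def plane(n,u,v,z):
    o,d=ray(n,u,v); return o+d*(z-o[2])/d[2]
def tri(s,t):
    P=[]
    for n in("scene","top"):
        K,T=cams[n]; P.append(K@np.linalg.inv(T)[:3])
    X=cv2.triangulatePoints(P[0],P[1],np.array(s,float).reshape(2,1),np.array(t,float).reshape(2,1))[:,0]
    return X[:3]/X[3]
def proj(n,p):
    K,T=cams[n]; q=K@(np.linalg.inv(T)@np.append(p,1))[:3]; return q[:2]/q[2]
E
python3 - <<'E'
from geo import *
Z=lambda x,y:(240+x*170/600,140+y*170/600)
S=lambda x,y:(220+x/4,180+y/4)
np.set_printoptions(precision=4,suppress=True)
pr=lambda l,s,t,z:print(l,tri(S(*s),Z(*t)),plane("scene",*S(*s),z),plane("top",*Z(*t),z))
pr("handle top",(99,218),(147,493),.085)
pr("plunger",(657,318),(435,182),.048)
print("bulb top",plane("top",*Z(157,491),.02), "rim",plane("top",*Z(437,178),.052))
pr("ferrule dark",(450,298),(375,325),0.03)
pr("ferrule light",(396,345),(366,374),0.03)
pr("chisel tip",(466,48),(135,97),0.03)
pr("chisel tip2",(485,75),(135,97),0.03)
pr("block a near-left top",(295,208),(140,200),0.027)
pr("cylinder rim",(725,30),(265,-85),0.1)
E
```

```text
handle top [0.4189 0.361  0.0854] [0.4202 0.3606 0.085 ] [0.4175 0.3619 0.085 ]
plunger [0.5794 0.212  0.0467] [0.5801 0.2099 0.048 ] [0.5771 0.2138 0.048 ]
bulb top [0.4171 0.362  0.02  ] rim [0.5785 0.213  0.052 ]
ferrule dark [0.5018 0.2465 0.0753] [0.5388 0.2872 0.03  ] [0.504 0.245 0.03 ]
ferrule light [0.4782 0.2504 0.0619] [0.5028 0.2782 0.03  ] [0.4781 0.2501 0.03  ]
chisel tip [0.6158 0.3677 0.0803] [0.6661 0.426  0.03  ] [0.6273 0.3716 0.03  ]
chisel tip2 [0.6226 0.3668 0.0633] [0.6579 0.4027 0.03  ] [0.6273 0.3716 0.03  ]
block a near-left top [0.5541 0.3836 0.0154] [0.5282 0.3795 0.027 ] [0.5725 0.3695 0.027 ]
cylinder rim [0.7068 0.3008 0.0862] [0.6902 0.2865 0.1   ] [0.7024 0.3006 0.1   ]
```

```bash
cat >> geo.py <<'E'
from scipy.spatial.transform import Rotation as R
def shift(st,target):
    M=R.from_euler("xyz",st["tool_rot"],degrees=True)
    return M.inv().apply(np.array(target)-st["tool_pos"])*100
def level(st):
    M=R.from_euler("xyz",st["tool_rot"],degrees=True)
    return M.as_matrix()
E
python3 - <<'E'
from geo import *; from station import bot
s=bot.state(); print(shift(s,[.4185,.3615,.16]),level(s).round(4))
E
```

```text
[-18.47367489  29.96630971   7.09210709] [[ 2.819e-01  9.595e-01 -3.000e-04]
 [ 9.595e-01 -2.819e-01 -1.100e-03]
 [-1.100e-03 -0.000e+00 -1.000e+00]]
```

```bash
python3 -m inch '[{"dx":-4.6,"dy":7.5,"grip":8.54},{"dx":-9.2,"dy":15,"grip":8.54},{"dx":-14,"dy":22,"grip":8.54},{"dx":-18.5,"dy":30,"grip":8.54},{"dx":-18.5,"dy":30,"grip":8.54},{"dx":-18.5,"dy":30,"grip":8.54},{"dx":-18.5,"dy":30,"dz":3,"grip":8.54},{"dx":-18.5,"dy":30,"dz":7.1,"grip":8.54},{"dx":-18.5,"dy":30,"dz":7.1,"grip":8.54},{"dx":-18.5,"dy":30,"dz":7.1,"grip":8.54}]'
python3 - <<'E'
from station import bot
import cv2
a=[bot.get_image(n)["img"][:,:,::-1] for n in("top","scene")]
cv2.imwrite("pics/m1.png",cv2.resize(cv2.hconcat([a[0][180:380,180:400],a[1][130:330,150:370]]),(800,364)))
print(bot.state()["tool_pos"])
E
```

```text
[0.18314393 0.62339741 0.2309031 ]invalid input
```

View pics/m1.png

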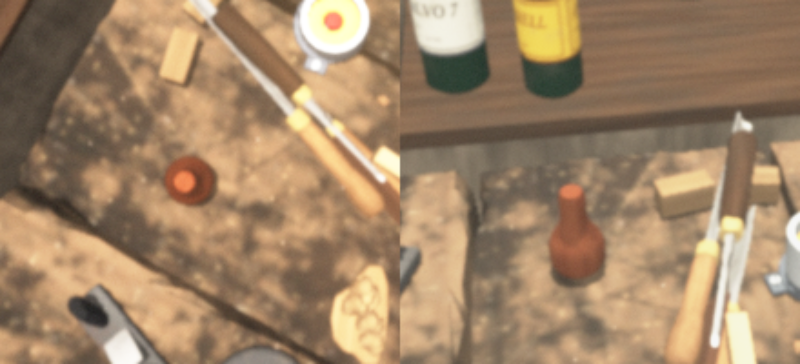

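Nothing moved, because the call was refused as invalid. The likely cause is the grip value sitting right at its limit, so I'll try 8.5.

```bash
python3 -m inch '[{"dx":-4.6,"dy":7.5,"dz":0,"rx":0,"ry":0,"rz":0,"grip":8.5},{"dx":-9.2,"dy":15,"dz":0,"rx":0,"ry":0,"rz":0,"grip":8.5},{"dx":-14,"dy":22,"dz":0,"rx":0,"ry":0,"rz":0,"grip":8.5},{"dx":-18.5,"dy":30,"dz":0,"rx":0,"ry":0,"rz":0,"grip":8.5},{"dx":-18.5,"dy":30,"dz":0,"rx":0,"ry":0,"rz":0,"grip":8.5},{"dx":-18.5,"dy":30,"dz":0,"rx":0,"ry":0,"rz":0,"grip":8.5},{"dx":-18.5,"dy":30,"dz":3,"rx":0,"ry":0,"rz":0,"grip":8.5},{"dx":-18.5,"dy":30,"dz":7.1,"rx":0,"ry":0,"rz":0,"grip":8.5},{"dx":-18.5,"dy":30,"dz":7.1,"rx":0,"ry":0,"rz":0,"grip":8.5},{"dx":-18.5,"dy":30,"dz":7.1,"rx":0,"ry":0,"rz":0,"grip":8.5}]'
python3 - <<'E'
from station import bot
import cv2
a=[bot.get_image(n)["img"][:,:,::-1] for n in("top","scene")]
cv2.imwrite("pics/m2.png",cv2.resize(cv2.hconcat([a[0][180:380,180:400],a[1][130:330,150:370]]),(800,364)))
print(bot.state()["tool_pos"])
E
```

```text
time_s: 1.2
tool_pos: [0.4185, 0.3614, 0.1603]
tool_rot: [-179.9, 0.1, 73.6]
wrist_force: [0.2, 0.8, 0.7]
finger_gap: 0.0849
[0.41911109 0.36283595 0.16186409]
```

View pics/m2.png

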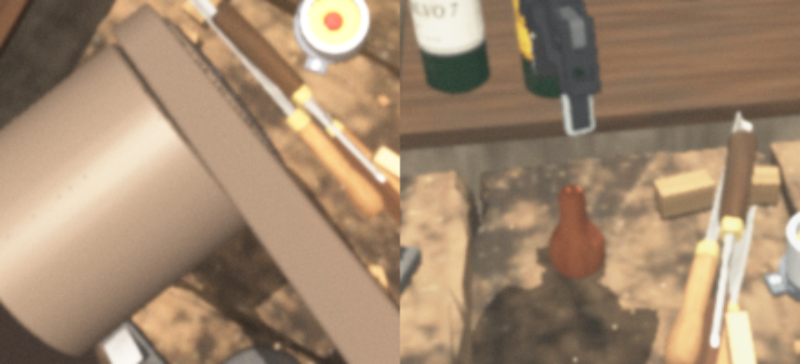

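The scene view shows the open gripper above the handle. The near finger sits slightly right of the handle, which is what I'd expect for the -x finger. Next I descend and close.

```bash
python3 -m inch '[{"dz":2.5},{"dz":5},{"dz":7},{"dz":9},{"dz":10.5},{"dz":11.3},{"dz":11.3},{"dz":11.3}]'
python3 - <<'E'
from station import bot
import cv2
a=[bot.get_image(n)["img"][:,:,::-1] for n in("top","scene")]
cv2.imwrite("pics/m3.png",cv2.resize(a[1][180:320,170:340],(800,600)))
print(bot.state()["tool_pos"],bot.state()["wrist_force"],bot.state()["finger_gap"])
E
```

```text
[0.41910524 0.3629796  0.16199521] [ 0.86651492 -1.06848389  0.31996018] 0.08534026418233619invalid input
```

View pics/m3.png

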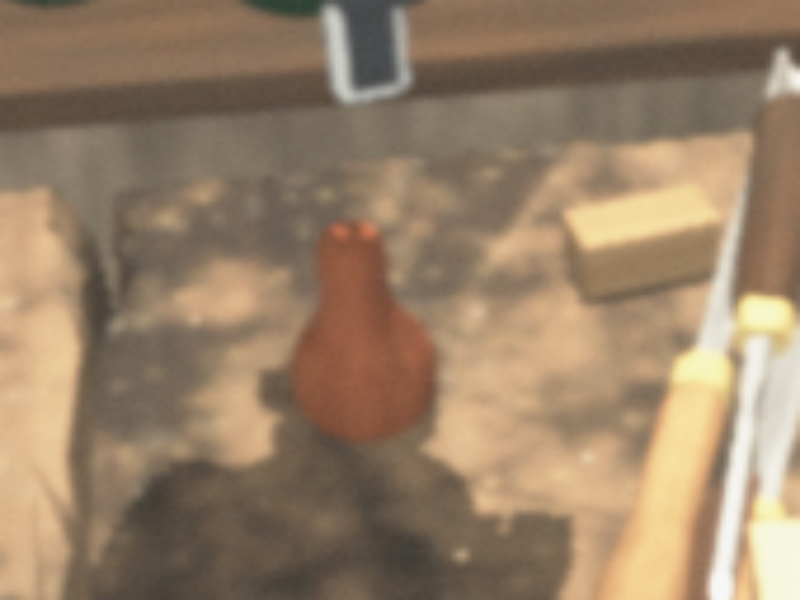

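That call was refused as well, so every row needs all seven keys. The handle at (350,330) is still in place.

```bash
python3 -m inch '[{"dx":0,"dy":0,"dz":2.5,"rx":0,"ry":0,"rz":0,"grip":8.5},{"dx":0,"dy":0,"dz":5,"rx":0,"ry":0,"rz":0,"grip":8.5},{"dx":0,"dy":0,"dz":7,"rx":0,"ry":0,"rz":0,"grip":8.5},{"dx":0,"dy":0,"dz":9,"rx":0,"ry":0,"rz":0,"grip":8.5},{"dx":0,"dy":0,"dz":10.5,"rx":0,"ry":0,"rz":0,"grip":8.5},{"dx":0,"dy":0,"dz":11.3,"rx":0,"ry":0,"rz":0,"grip":8.5},{"dx":0,"dy":0,"dz":11.3,"rx":0,"ry":0,"rz":0,"grip":8.5},{"dx":0,"dy":0,"dz":11.3,"rx":0,"ry":0,"rz":0,"grip":8.5}]'
python3 - <<'E'
from station import bot
import cv2
a=[bot.get_image(n)["img"][:,:,::-1] for n in("top","scene")]
cv2.imwrite("pics/m4.png",cv2.resize(a[1][180:320,170:340],(800,600)))
for i in range(1): print(bot.state())
E
```

```text
time_s: 2.2
tool_pos: [0.4192, 0.3622, 0.0482]
tool_rot: [180.0, -0.1, 73.7]
wrist_force: [0.0, -0.2, 0.5]
finger_gap: 0.0849
{'time_s': 2.3, 'qpos': array([ 3.76740539e+01,  3.43579679e+01,  1.12525659e+02, -8.62673582e-05,
        3.30298151e+01, -3.59635773e+01]), 'qd': array([-0.17991541, -0.02569349,  0.22153707,  0.00599493, -0.22072378,
       -0.09445153]), 'tau': array([ 1.35095143e-01, -8.77307653e+01, -2.47282666e+01,  3.44475353e-03,
        1.59500301e-02,  2.06002755e-03]), 'tool_pos': array([0.41935622, 0.36209342, 0.04829814]), 'tool_rot': array([ 1.79949129e+02, -7.00313638e-02,  7.36377345e+01]), 'wrist_force': array([-0.42543214,  0.58442188,  0.2688705 ]), 'torque': array([ 0.02297349,  0.02015559, -0.01622245]), 'finger_gap': 0.08491608086196978}
```

View pics/m4.png

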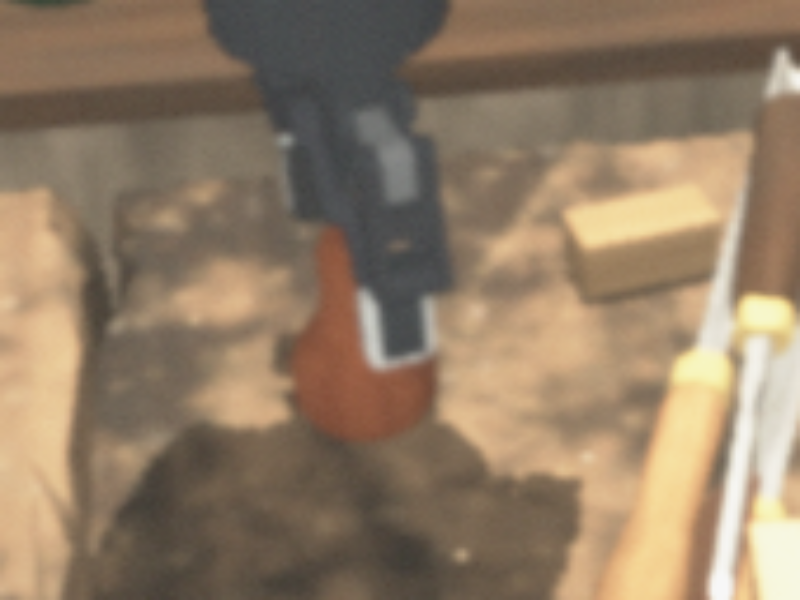

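The fingers straddle the neck: the near finger is at (400,330) and the neck at (335,260) lies between them. I'll close.

```bash
python3 -m inch '[{"dx":0,"dy":0,"dz":0,"rx":0,"ry":0,"rz":0,"grip":0},{"dx":0,"dy":0,"dz":0,"rx":0,"ry":0,"rz":0,"grip":0},{"dx":0,"dy":0,"dz":0,"rx":0,"ry":0,"rz":0,"grip":0},{"dx":0,"dy":0,"dz":0,"rx":0,"ry":0,"rz":0,"grip":0},{"dx":0,"dy":0,"dz":0,"rx":0,"ry":0,"rz":0,"grip":0},{"dx":0,"dy":0,"dz":0,"rx":0,"ry":0,"rz":0,"grip":0},{"dx":0,"dy":0,"dz":0,"rx":0,"ry":0,"rz":0,"grip":0},{"dx":0,"dy":0,"dz":0,"rx":0,"ry":0,"rz":0,"grip":0},{"dx":0,"dy":0,"dz":0,"rx":0,"ry":0,"rz":0,"grip":0},{"dx":0,"dy":0,"dz":0,"rx":0,"ry":0,"rz":0,"grip":0}]'
python3 - <<'E'
from station import bot
import cv2
a=[bot.get_image(n)["img"][:,:,::-1] for n in("top","scene")]
cv2.imwrite("pics/m5.png",cv2.resize(a[1][180:320,170:340],(800,600)))
E
```

```text
time_s: 3.3
tool_pos: [0.4189, 0.3614, 0.0476]
tool_rot: [-180.0, 0.0, 73.6]
wrist_force: [-1.3, -1.7, 7.9]
finger_gap: 0.0239
```

View pics/m5.png

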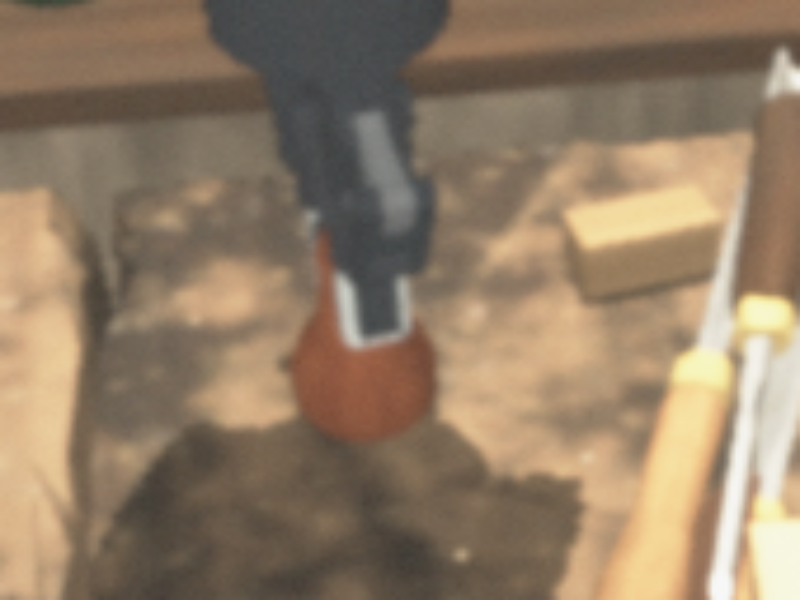

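The gap is 23.9 mm, which matches the neck, and the handle still stands upright between the pads. Now I'll lift it.

```bash
python3 -m inch '[{"dx":0,"dy":0,"dz":-1,"rx":0,"ry":0,"rz":0,"grip":0},{"dx":0,"dy":0,"dz":-3,"rx":0,"ry":0,"rz":0,"grip":0},{"dx":0,"dy":0,"dz":-6,"rx":0,"ry":0,"rz":0,"grip":0},{"dx":0,"dy":0,"dz":-9,"rx":0,"ry":0,"rz":0,"grip":0},{"dx":0,"dy":0,"dz":-11.5,"rx":0,"ry":0,"rz":0,"grip":0},{"dx":0,"dy":0,"dz":-12.5,"rx":0,"ry":0,"rz":0,"grip":0},{"dx":0,"dy":0,"dz":-12.5,"rx":0,"ry":0,"rz":0,"grip":0},{"dx":0,"dy":0,"dz":-12.5,"rx":0,"ry":0,"rz":0,"grip":0}]'
python3 - <<'E'
from geo import *
from station import bot
d=bot.get_image("scene")["img"][:,:,::-1]
cv2.imwrite("pics/m6.png",cv2.resize(d[100:300,170:430],(780,600)))
s=bot.state(); print(shift(s,[.5785,.212,.173]),s["tool_pos"],s["finger_gap"],s["wrist_force"])
E
```

```text
time_s: 4.2
tool_pos: [0.4185, 0.3613, 0.1716]
tool_rot: [-180.0, 0.0, 73.6]
wrist_force: [0.1, -0.6, -0.8]
finger_gap: 0.0237
[-9.7894503  19.57083314 -0.18655848] [0.41833555 0.36110618 0.17119476] 0.023802504866032026 [ 0.10551188 -0.40785008 -0.10930327]
```

View pics/m6.png

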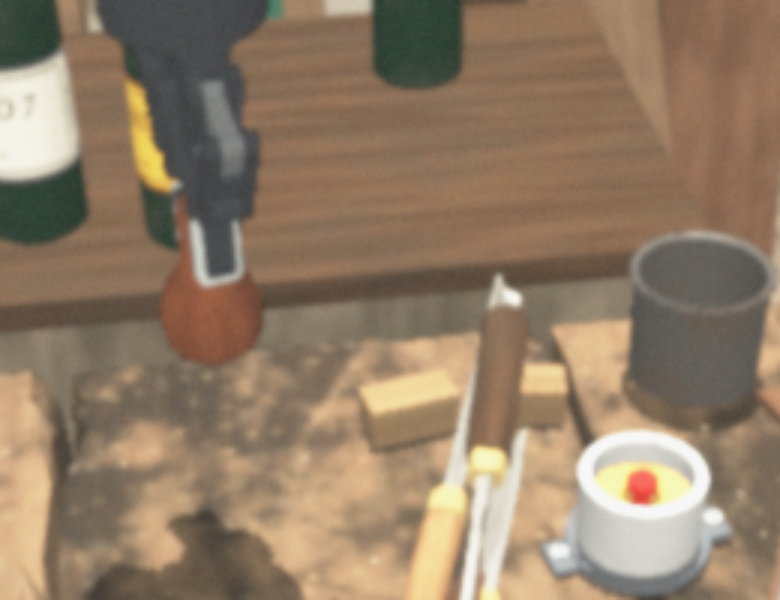

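```bash
python3 -m inch '[{"dx":-1.5,"dy":3,"dz":0,"rx":0,"ry":0,"rz":0,"grip":0},{"dx":-3.5,"dy":7,"dz":0,"rx":0,"ry":0,"rz":0,"grip":0},{"dx":-5.5,"dy":11,"dz":0,"rx":0,"ry":0,"rz":0,"grip":0},{"dx":-7.5,"dy":15,"dz":0,"rx":0,"ry":0,"rz":0,"grip":0},{"dx":-9,"dy":18,"dz":0,"rx":0,"ry":0,"rz":0,"grip":0},{"dx":-9.8,"dy":19.6,"dz":0,"rx":0,"ry":0,"rz":0,"grip":0},{"dx":-9.8,"dy":19.6,"dz":2,"rx":0,"ry":0,"rz":0,"grip":0},{"dx":-9.8,"dy":19.6,"dz":4,"rx":0,"ry":0,"rz":0,"grip":0},{"dx":-9.8,"dy":19.6,"dz":4.6,"rx":0,"ry":0,"rz":0,"grip":0},{"dx":-9.8,"dy":19.6,"dz":4.6,"rx":0,"ry":0,"rz":0,"grip":0},{"dx":-9.8,"dy":19.6,"dz":4.6,"rx":0,"ry":0,"rz":0,"grip":0}]'
python3 - <<'E'
from geo import *
from station import bot
d=bot.get_image("scene")["img"][:,:,::-1];t=bot.get_image("top")["img"][:,:,::-1]
cv2.imwrite("pics/m7f.png",d)
cv2.imwrite("pics/m7.png",cv2.resize(d[180:310,310:460],(692,600),interpolation=cv2.INTER_CUBIC))
cv2.imwrite("pics/m7t.png",cv2.resize(t[140:310,240:410],(500,500)))
s=bot.state(); print(s["tool_pos"],s["finger_gap"],s["wrist_force"])
E
```

```text
time_s: 5.35
tool_pos: [0.5793, 0.2127, 0.1266]
tool_rot: [-180.0, 0.0, 73.7]
wrist_force: [-0.3, 0.7, 0.7]
finger_gap: 0.024
[0.57967566 0.2127196  0.127127  ] 0.024091644293534675 [ 0.48018603 -0.48791447 -0.49548163]
```

View pics/m7.png

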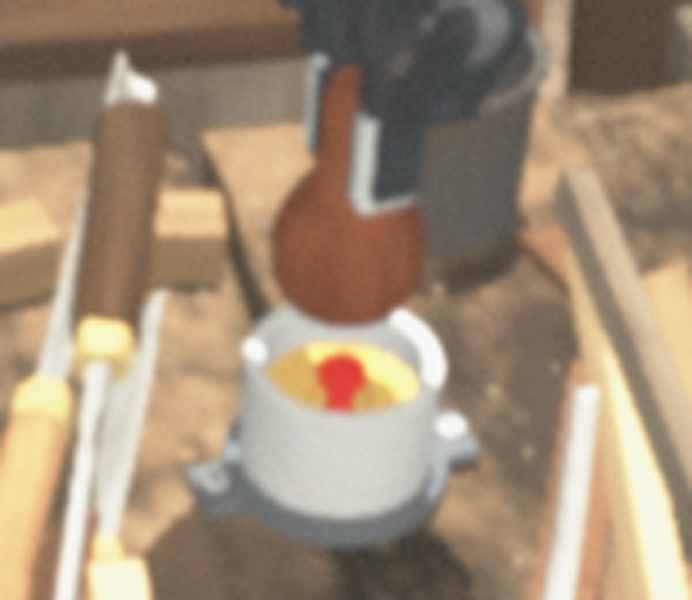

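View pics/m7t.png

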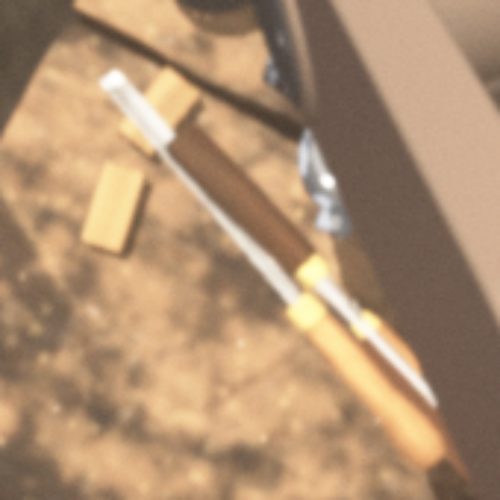

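```bash
cat > fit.py <<'E'
from geo import *
from scipy.optimize import minimize
th=np.linspace(0,2*np.pi,73)
def rings(x,y,z0,prof): return np.concatenate([np.c_[x+r*np.cos(th),y+r*np.sin(th),0*th+z0+h] for r,h in prof])
def ext(n,x,y,z0,prof):
    K,T=cams[n]; P=rings(x,y,z0,prof); Q=(np.c_[P,np.ones(len(P))]@np.linalg.inv(T).T)[:,:3]@K.T; Q=Q[:,:2]/Q[:,2:]
    return Q[:,0].min(),Q[:,0].max(),Q[:,1].min(),Q[:,1].max()
bulb=[(18,0),(22,5),(25,10),(25,18),(25,26),(21,38)]
bulb=[(r/1e3,h/1e3) for r,h in bulb]
def fit(n,u0,u1,vmax,z0,prof,x0,v="max"):
    k=3 if v=="max" else 2
    f=lambda p:(lambda e:(e[0]-u0)**2+(e[1]-u1)**2+2*(e[k]-vmax)**2)(ext(n,*p,z0,prof))
    r=minimize(f,x0,method="Nelder-Mead",options=dict(xatol=1e-5,fatol=1e-6)); return r.x,r.fun
def redmask(img):
    h=cv2.cvtColor(img,cv2.COLOR_BGR2HSV); return ((h[...,0]<10)|(h[...,0]>174))&(h[...,1]>140)&(h[...,2]>50)
def blob(img,c):
    m=redmask(img).astype(np.uint8); n,l,s,_=cv2.connectedComponentsWithStats(m); k=l[c[1],c[0]]; return k and (s[k],(l==k))
E
python3 - <<'E'
from fit import *
np.set_printoptions(precision=4,suppress=True)
for f,c,z,x0 in(("pics/scene0.png",(248,265),0,(.418,.361)),("pics/m7f.png",(378,236),.079,(.58,.213))):
    s,m=blob(cv2.imread(f),c); print(f,s)
    rows=np.where(m.any(1))[0]; 
    cols=np.where(m.any(0))[0]
    print(fit("scene",cols[0]-.5,cols[-1]+.5,rows[-1]+.5,z,bulb,x0))
# jig rim outer, scene0: u 362.3..406.8, top v
im=cv2.imread("pics/scene0.png")
rim=[(.034,.052)]
print("jig sc",fit("scene",220+569/4,220+747/4,180+254/4,0,rim,(.578,.212),"min"))
print("jig sc from flange bottom..",plane("scene",384.25,259.5,.048))
E
```

```text
pics/scene0.png [233 255  27  21 229]
(array([0.4271, 0.3772]), np.float64(8.017031497206967))
pics/m7f.png [378 236   1   1   1]
(array([0.5966, 0.2466]), np.float64(494.86396137844383))
jig sc (array([0.5812, 0.211 ]), np.float64(0.7218705145771851))
jig sc from flange bottom.. [0.5801 0.2099 0.048 ]
```

```bash
python3 - <<'E'
from fit import *
np.set_printoptions(precision=4,suppress=True)
for f,c,z,x0 in(("pics/scene0.png",(247,265),0,(.418,.361)),("pics/m7f.png",(383,235),.079,(.58,.213))):
    im=cv2.imread(f); x,y=c
    roi=im[y-25:y+25,x-30:x+30]
    lab=cv2.cvtColor(im,cv2.COLOR_BGR2LAB).astype(int)
    a=cv2.GaussianBlur((lab[...,1]).astype(np.float32),(0,0),.6)
    print(a[y,x-25:x+26:1].round().astype(int).tolist()); print(a[y-5:y+30,x].round().astype(int).tolist())
E
```

```text
[135, 135, 134, 135, 135, 135, 135, 135, 137, 139, 144, 149, 151, 151, 152, 152, 152, 152, 151, 151, 151, 151, 151, 151, 151, 151, 152, 152, 152, 152, 152, 151, 151, 151, 150, 149, 147, 148, 147, 144, 140, 136, 134, 133, 134, 134, 134, 134, 134, 133, 134]
[149, 149, 150, 150, 151, 151, 152, 152, 152, 151, 151, 151, 149, 148, 147, 147, 147, 147, 146, 146, 145, 144, 141, 136, 133, 132, 132, 133, 134, 134, 135, 134, 134, 134, 133]
[133, 132, 131, 131, 132, 132, 133, 134, 135, 136, 137, 140, 143, 145, 146, 146, 147, 147, 148, 148, 148, 148, 148, 148, 148, 149, 148, 149, 148, 149, 149, 149, 148, 148, 148, 148, 148, 147, 147, 147, 147, 145, 142, 139, 135, 132, 131, 131, 131, 131, 130]
[148, 148, 148, 149, 149, 149, 148, 148, 148, 148, 148, 147, 148, 147, 147, 147, 147, 147, 145, 141, 135, 129, 127, 127, 127, 129, 144, 168, 183, 188, 188, 189, 189, 188, 189]
```

```bash
cat >> fit.py <<'E'
def bulbext(im,c,thr=140.5):
    x,y=c; a=cv2.GaussianBlur(cv2.cvtColor(im,cv2.COLOR_BGR2LAB)[...,1].astype(np.float32),(0,0),.6)
    def cross(line,i,step):
        while line[i]>thr: i+=step
        return i-step*(thr-line[i])/(line[i-step]-line[i])
    L=[(cross(a[r],x,-1),cross(a[r],x,1)) for r in range(y-4,y+9)]
    V=[cross(a[:,q],y,1) for q in range(x-6,x+7)]
    return min(l[0] for l in L),max(l[1] for l in L),max(V)
E
python3 - <<'E'
from fit import *
np.set_printoptions(precision=4,suppress=True)
for f,c,z,x0 in(("pics/scene0.png",(247,265),0,(.418,.361)),("pics/m6.png",(0,0),0,0),("pics/m7f.png",(383,235),.079,(.58,.213))):
    if c[0]==0: continue
    e=bulbext(cv2.imread(f),c); p,r=fit("scene",*e,z,bulb,x0); print(f,np.array(e),p,r,np.array(ext("scene",*p,z,bulb)))
    for z1 in(.076,.082): print(z1,fit("scene",*e,z1,bulb,x0)) if z else 0
E
```

```text
pics/scene0.png [231.2263 261.9814 282.0892] [0.419  0.3629] 0.23141590020416533 [230.8893 262.3244 248.9752 282.0783]
pics/m7f.png [368.8737 400.8727 249.196 ] [0.5819 0.2159] 1.2242434973208975 [368.0855 401.6481 214.0577 249.1665]
0.076 (array([0.5846, 0.2184]), np.float64(0.9459213230865396))
0.082 (array([0.5791, 0.2134]), np.float64(1.5421983185018167))
```

The scene view shows the bulb at about (385,235) just above the collar, with rim centre about (383.7,260). After correcting for height, the bulb is about 1.3 mm to camera left. The top view agrees, calling for a world shift of about (+0.3, -1.7) mm. I'll apply that and go down slowly.

```bash
python3 -m inch '[{"dx":-0.15,"dy":0.07,"dz":0,"rx":0,"ry":0,"rz":0,"grip":0},{"dx":-0.15,"dy":0.07,"dz":0.8,"rx":0,"ry":0,"rz":0,"grip":0},{"dx":-0.15,"dy":0.07,"dz":1.6,"rx":0,"ry":0,"rz":0,"grip":0},{"dx":-0.15,"dy":0.07,"dz":2.2,"rx":0,"ry":0,"rz":0,"grip":0},{"dx":-0.15,"dy":0.07,"dz":2.6,"rx":0,"ry":0,"rz":0,"grip":0},{"dx":-0.15,"dy":0.07,"dz":2.9,"rx":0,"ry":0,"rz":0,"grip":0},{"dx":-0.15,"dy":0.07,"dz":2.9,"rx":0,"ry":0,"rz":0,"grip":0}]'
python3 - <<'E'
from geo import *
from station import bot
d=bot.get_image("scene")["img"][:,:,::-1]
cv2.imwrite("pics/m8.png",cv2.resize(d[180:310,310:460],(692,600),interpolation=cv2.INTER_CUBIC))
s=bot.state(); print(s["tool_pos"],s["wrist_force"],s["torque"])
E
```

```text
time_s: 6.15
tool_pos: [0.5793, 0.2106, 0.0968]
tool_rot: [-180.0, 0.0, 73.6]
wrist_force: [-0.8, 1.0, -1.1]
finger_gap: 0.0237
[0.5795182  0.21061976 0.09710708] [ 0.17551144  0.23526611 -0.82243254] [-0.02498096 -0.00625576  0.06433554]
```

View pics/m8.png

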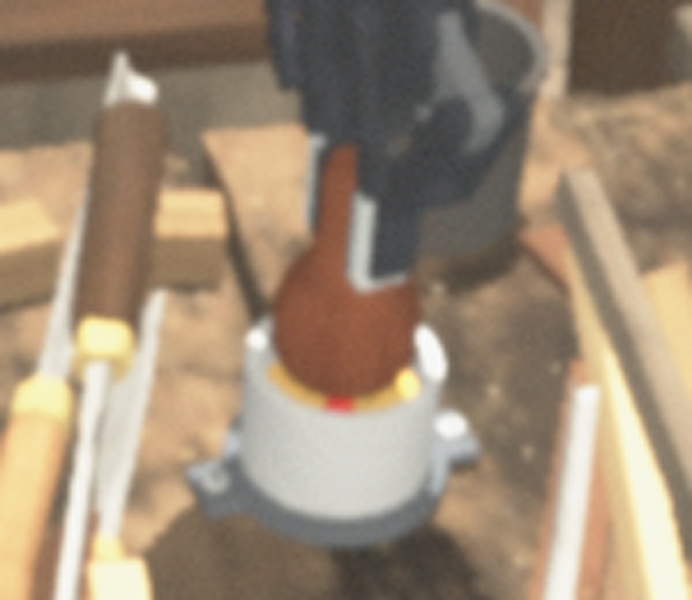

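```bash
python3 - <<'E'
from fit import *
for p in((.5805,.2105),(.579,.212),(.5778,.2135)):
    e=ext("scene",*p,.049,[(.018,0),(.022,.005),(.025,.01),(.025,.026)]); print(p,[(e[0]-310+.4)*4.61,(e[1]-310+.4)*4.61,(e[3]-180+.4)*4.61],[(v-o+.4)*4.61 for v,o in zip(ext("scene",*p,.052,[(.028,0)]),(310,310,180,180))], [(v-o+.4)*4.61 for v,o in zip(ext("scene",*p,.052,[(.034,0)]),(310,310,180,180))])
E
```

```text
(0.5805, 0.2105) [np.float64(272.5324796188844), np.float64(424.64267902451604), np.float64(399.21806947301496)] [np.float64(262.5839334402857), np.float64(427.0909616778233), np.float64(306.815944405016), np.float64(412.06356604549876)] [np.float64(245.06336203147984), np.float64(444.822589268522), np.float64(296.158635399411), np.float64(423.9990024263205)]
(0.579, 0.212) [np.float64(266.30072516102183), np.float64(418.2757403552799), np.float64(398.7832924777428)] [np.float64(256.3871626184312), np.float64(420.8268134194854), np.float64(306.41651399271376), np.float64(411.62105709968654)] [np.float64(238.87374567877086), np.float64(438.5511568897171), np.float64(295.7634441413274), np.float64(423.55146901546226)]
(0.5778, 0.2135) [np.float64(260.71658452713564), np.float64(412.5405855451946), np.float64(397.9824983908441)] [np.float64(250.83626354660998), np.float64(415.18370311839794), np.float64(305.68076159621086), np.float64(410.80603400144975)] [np.float64(233.32747773453374), np.float64(432.8980675017954), np.float64(295.0354927430058), np.float64(422.72720057748137)]
```

The bulb (centre 346, foot bottom about 396 in the zoom) matches the aligned prediction (about 344.5 and 398). I'll press slowly onto the plunger.

```bash
python3 -m inch '[{"dx":0,"dy":0,"dz":0.2,"rx":0,"ry":0,"rz":0,"grip":0},{"dx":0,"dy":0,"dz":0.4,"rx":0,"ry":0,"rz":0,"grip":0},{"dx":0,"dy":0,"dz":0.6,"rx":0,"ry":0,"rz":0,"grip":0},{"dx":0,"dy":0,"dz":0.8,"rx":0,"ry":0,"rz":0,"grip":0},{"dx":0,"dy":0,"dz":0.9,"rx":0,"ry":0,"rz":0,"grip":0},{"dx":0,"dy":0,"dz":1.0,"rx":0,"ry":0,"rz":0,"grip":0},{"dx":0,"dy":0,"dz":1.0,"rx":0,"ry":0,"rz":0,"grip":0},{"dx":0,"dy":0,"dz":1.0,"rx":0,"ry":0,"rz":0,"grip":0}]'
python3 - <<'E'
from geo import *
from station import bot
d=bot.get_image("scene")["img"][:,:,::-1]
cv2.imwrite("pics/m9.png",cv2.resize(d[180:310,310:460],(692,600),interpolation=cv2.INTER_CUBIC))
s=bot.state(); print(s["tool_pos"],s["wrist_force"],s["torque"])
E
```

```text
time_s: 7.0
tool_pos: [0.5799, 0.2107, 0.0875]
tool_rot: [180.0, -0.0, 73.6]
wrist_force: [-0.2, 0.5, 6.7]
finger_gap: 0.024
[0.579835   0.21072129 0.08749278] [-0.48382183 -0.0076443   6.50218783] [0.00348159 0.00457033 0.0708442 ]
```

View pics/m9.png

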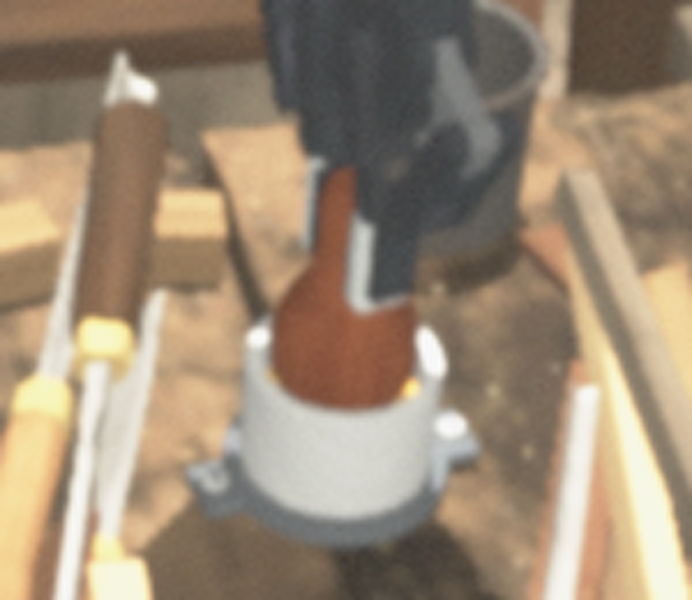

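The bulb is inside the collar (272–418 within the rim). The 6.5 N reading means about 7 mm of plunger travel with no side load, so I continue.

```bash
python3 -m inch '[{"dx":0,"dy":0,"dz":0.1,"rx":0,"ry":0,"rz":0,"grip":0},{"dx":0,"dy":0,"dz":0.2,"rx":0,"ry":0,"rz":0,"grip":0},{"dx":0,"dy":0,"dz":0.3,"rx":0,"ry":0,"rz":0,"grip":0},{"dx":0,"dy":0,"dz":0.35,"rx":0,"ry":0,"rz":0,"grip":0},{"dx":0,"dy":0,"dz":0.35,"rx":0,"ry":0,"rz":0,"grip":0}]'
```

```text
time_s: 7.55
tool_pos: [0.5799, 0.2107, 0.0841]
tool_rot: [180.0, -0.0, 73.6]
wrist_force: [0.3, -0.3, 7.9]
finger_gap: 0.0237
```

```bash
python3 -m inch '[{"dx":0,"dy":0,"dz":0.04,"rx":0,"ry":0,"rz":0,"grip":0},{"dx":0,"dy":0,"dz":0.08,"rx":0,"ry":0,"rz":0,"grip":0},{"dx":0,"dy":0,"dz":0.08,"rx":0,"ry":0,"rz":0,"grip":0},{"dx":0,"dy":0,"dz":0.08,"rx":0,"ry":0,"rz":0,"grip":0}]'; python3 -m inch '[{"dx":0,"dy":0,"dz":0.04,"rx":0,"ry":0,"rz":0,"grip":0},{"dx":0,"dy":0,"dz":0.04,"rx":0,"ry":0,"rz":0,"grip":0},{"dx":0,"dy":0,"dz":0.04,"rx":0,"ry":0,"rz":0,"grip":0}]'
```

```text
time_s: 7.95
tool_pos: [0.5799, 0.2107, 0.0835]
tool_rot: [180.0, -0.0, 73.6]
wrist_force: [-0.6, -0.5, 11.3]
finger_gap: 0.0241
time_s: 8.25
tool_pos: [0.58, 0.2107, 0.0834]
tool_rot: [179.9, -0.0, 73.6]
wrist_force: [-3.1, -1.0, 16.0]
finger_gap: 0.0237
```

```bash
python3 -m inch '[{"dx":0,"dy":0,"dz":0.03,"rx":0,"ry":0,"rz":0,"grip":0},{"dx":0,"dy":0,"dz":0.05,"rx":0,"ry":0,"rz":0,"grip":0},{"dx":0,"dy":0,"dz":0.05,"rx":0,"ry":0,"rz":0,"grip":0},{"dx":0,"dy":0,"dz":0.05,"rx":0,"ry":0,"rz":0,"grip":0},{"dx":0,"dy":0,"dz":0.05,"rx":0,"ry":0,"rz":0,"grip":0},{"dx":0,"dy":0,"dz":0.05,"rx":0,"ry":0,"rz":0,"grip":0},{"dx":0,"dy":0,"dz":0.05,"rx":0,"ry":0,"rz":0,"grip":0},{"dx":0,"dy":0,"dz":0.05,"rx":0,"ry":0,"rz":0,"grip":0}]'
python3 - <<'E'
from geo import *
from station import bot
d=bot.get_image("scene")["img"][:,:,::-1]
cv2.imwrite("pics/m10.png",cv2.resize(d[180:310,270:430],(738,600),interpolation=cv2.INTER_CUBIC))
s=bot.state(); print(s["time_s"],s["tool_pos"],s["wrist_force"],s["torque"],s["finger_gap"])
E
```

```text
time_s: 9.05
tool_pos: [0.5801, 0.2107, 0.0833]
tool_rot: [179.9, -0.0, 73.6]
wrist_force: [-3.6, -2.6, 21.9]
finger_gap: 0.0239
9.1 [0.58013078 0.21072007 0.08330986] [-4.24796386 -2.44833227 21.37535269] [-0.42760777  0.66402875 -0.01795701] 0.024093595577248217
```

View pics/m10.png

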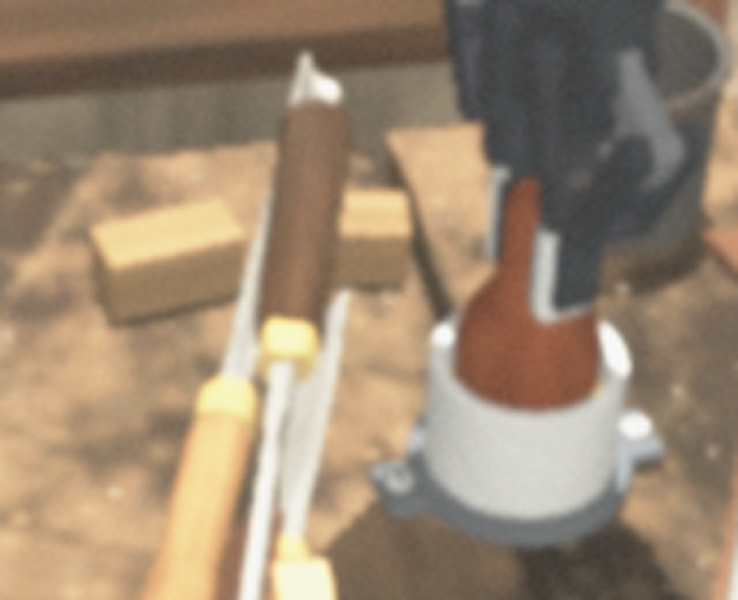

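The bulb is centred in the collar (455–600 within rim 428–630) and the blocks haven't moved. TCP height minus grip height gives a foot height of about 35.7 mm, against 36 mm for the seat. The force of about 21 N is stable, leaving about 12 N on the seat. I'm handing in.

```bash
python3 - <<'E'
from station import bot
print(bot.job_done())
s=bot.state(); print(s["time_s"],s["tool_pos"],s["wrist_force"],s["finger_gap"])
E
```

```text
the job is handed in; nothing more can be done
None
the job is handed in; nothing more can be done
```

The handle is in the jig, bulb end down, and the arm is still gripping it and pressing it onto the brass seat. I handed the job in at about 9.1 s; no verdict is reported.

**What I did:** I gripped the handle by the neck (opening 24 mm) and carried it high over the chisels. Above the jig I corrected its position by about 1.7 mm from the camera images, then pressed it down in small steps.

**Last checks:**
- **Seated:** the TCP stopped hard at z = 0.0833 m, which puts the foot about 35.7 mm above the bench, against 36 mm for the seat.
- **Push:** the wrist reads a steady upward force of about 21 N. I take that as about 9 N on the spring and 12 N on the seat. The highest reading was 22 N, so nothing was rammed.
- **Position:** the tool was upright, the bulb looked centred in the collar, and the blocks visible in the last picture had not moved.

**Disagreements:**
- The two cameras differed by about 4 mm on the jig's position, so I used the average.
- A side force of about 5 N appeared once the handle was seated, probably friction on the seat or light contact with the collar. I left it as it was.
- The plunger travel and seat force are worked out from height and wrist force, not measured directly.
- Two early move calls were refused because each row needs all seven values. Nothing moved on those.

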